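# Load a centrifuge rotor in balanced pairs

## Task

Load the centrifuge rotor for a balanced run: stand the two tall blue-capped and the two short orange-capped bottles in its four buckets, one in each and right down on the floor, so that bottles of the same kind sit opposite each other across the hub. Keep the bottles upright and set them down gently rather than dropping them. Leave the green-capped bottle, which has no partner, the brown jar and the orange beaker where they stand.

Things in the scene. Friction and masses are not known exactly. Their poses are not given: they have to be found in the camera images.
- rotor: fixed centrifuge rotor, 262 mm wide: dark yoke, hub nut (top at z 73 mm), four like open light grey metal buckets that do not swing or turn. Origin on its axis at table height, z up. Bucket centres 95 mm from the origin on its +x, +y, -x, -y axes. Bucket inside diameter 61 mm at the floor, 66 at the rim, outside 72; rim 58 mm, black floor 18 mm above the table; any yaw
- blue_bottle_1: white plastic bottle with blue ribbed screw cap, closed, 105 mm tall; body 46 mm diameter (47 at the label), cap 40 mm (43 over the ribs, not felt), the top 22 mm. Stands loose on the table. Origin: centre of the underside, z up. The two blue bottles are alike and interchangeable. About 160 g.
- blue_bottle_2: white plastic bottle with blue ribbed screw cap, closed, 105 mm tall; body 46 mm diameter (47 at the label), cap 40 mm (43 over the ribs, not felt), the top 22 mm. Stands loose on the table. Origin: centre of the underside, z up. The two blue bottles are alike and interchangeable. About 160 g.
- orange_bottle_1: white plastic bottle with orange ribbed screw cap, closed, 85 mm tall; body 46 mm diameter (47 at the label), cap 40 mm (43 over the ribs, not felt), the top 22 mm. Stands loose on the table. Origin: centre of the underside, z up. The two orange bottles are alike and interchangeable. About 110 g.
- orange_bottle_2: white plastic bottle with orange ribbed screw cap, closed, 85 mm tall; body 46 mm diameter (47 at the label), cap 40 mm (43 over the ribs, not felt), the top 22 mm. Stands loose on the table. Origin: centre of the underside, z up. The two orange bottles are alike and interchangeable. About 110 g.
- green_bottle: white plastic bottle with green ribbed screw cap, closed, 105 mm tall; body 46 mm diameter (47 at the label), cap 40 mm (43 over the ribs, not felt), the top 22 mm. Stands loose on the table. Origin: centre of the underside, z up. It has no partner and stays where it stands. About 160 g.
- brown_jar: dark brown screw-capped powder jar with a pale label, 52 mm diameter, 100 mm tall, a bystander, stands loose among the bottles. Origin: centre of the underside; z up
- orange_beaker: small glass beaker with orange contents, no cap, 41 x 46 mm, 59 mm tall, a bystander, stands loose among the bottles. Origin: centre of the underside; z up
Not all that is in view belongs to the job. What is shaped like the blue_bottle_1 but purple or yellow is not meant.

How it is judged (in metres and radians):
At the end, for the whole second after the job is handed in: Each blue- and orange-capped bottle stands in its own bucket (within 12 mm in rotor x and y, underside 12-23 mm up, tilt under 0.12 rad, still); the like ones over 160 mm apart, so opposite. Green bottle, brown jar and beaker upright (0.2 rad), within 30 mm of their start (((x of blue_bottle_1 in the frame of rotor between 0.083 and 0.107 m and y of blue_bottle_1 in the frame of rotor between -0.012 and 0.012 m) or (x of blue_bottle_1 in the frame of rotor between -0.012 and 0.012 m and y of blue_bottle_1 in the frame of rotor between 0.083 and 0.107 m) or (x of blue_bottle_1 in the frame of rotor between -0.107 and -0.083 m and y of blue_bottle_1 in the frame of rotor between -0.012 and 0.012 m) or (x of blue_bottle_1 in the frame of rotor between -0.012 and 0.012 m and y of blue_bottle_1 in the frame of rotor between -0.107 and -0.083 m)) and z of blue_bottle_1 in the frame of rotor between 0.012 and 0.023 m and angle between each of blue_bottle_1, blue_bottle_2, orange_bottle_1, orange_bottle_2's own z axis and vertical below 0.12 rad and linear speed of each of blue_bottle_1, blue_bottle_2, orange_bottle_1, orange_bottle_2 below 0.02 m/s and ((x of blue_bottle_2 in the frame of rotor between 0.083 and 0.107 m and y of blue_bottle_2 in the frame of rotor between -0.012 and 0.012 m) or (x of blue_bottle_2 in the frame of rotor between -0.012 and 0.012 m and y of blue_bottle_2 in the frame of rotor between 0.083 and 0.107 m) or (x of blue_bottle_2 in the frame of rotor between -0.107 and -0.083 m and y of blue_bottle_2 in the frame of rotor between -0.012 and 0.012 m) or (x of blue_bottle_2 in the frame of rotor between -0.012 and 0.012 m and y of blue_bottle_2 in the frame of rotor between -0.107 and -0.083 m)) and z of blue_bottle_2 in the frame of rotor between 0.012 and 0.023 m and ((x of orange_bottle_1 in the frame of rotor between 0.083 and 0.107 m and y of orange_bottle_1 in the frame of rotor between -0.012 and 0.012 m) or (x of orange_bottle_1 in the frame of rotor between -0.012 and 0.012 m and y of orange_bottle_1 in the frame of rotor between 0.083 and 0.107 m) or (x of orange_bottle_1 in the frame of rotor between -0.107 and -0.083 m and y of orange_bottle_1 in the frame of rotor between -0.012 and 0.012 m) or (x of orange_bottle_1 in the frame of rotor between -0.012 and 0.012 m and y of orange_bottle_1 in the frame of rotor between -0.107 and -0.083 m)) and z of orange_bottle_1 in the frame of rotor between 0.012 and 0.023 m and ((x of orange_bottle_2 in the frame of rotor between 0.083 and 0.107 m and y of orange_bottle_2 in the frame of rotor between -0.012 and 0.012 m) or (x of orange_bottle_2 in the frame of rotor between -0.012 and 0.012 m and y of orange_bottle_2 in the frame of rotor between 0.083 and 0.107 m) or (x of orange_bottle_2 in the frame of rotor between -0.107 and -0.083 m and y of orange_bottle_2 in the frame of rotor between -0.012 and 0.012 m) or (x of orange_bottle_2 in the frame of rotor between -0.012 and 0.012 m and y of orange_bottle_2 in the frame of rotor between -0.107 and -0.083 m)) and z of orange_bottle_2 in the frame of rotor between 0.012 and 0.023 m and horizontal distance between blue_bottle_1 and blue_bottle_2 above 0.16 m and horizontal distance between orange_bottle_1 and orange_bottle_2 above 0.16 m and distance of each of green_bottle, brown_jar, orange_beaker from where it was at the start of the episode below 0.03 m and angle between each of green_bottle, brown_jar, orange_beaker's own z axis and vertical below 0.2 rad); the robot touches nothing.
It fails at once if the green-capped bottle is pushed more than 30 mm or knocked over (distance of green_bottle from where it was at the start of the episode above 0.03 m or angle between green_bottle's own z axis and vertical above 0.5 rad).
It fails at once if the brown jar is pushed more than 30 mm or knocked over (distance of brown_jar from where it was at the start of the episode above 0.03 m or angle between brown_jar's own z axis and vertical above 0.5 rad).
It fails at once if the orange beaker is pushed more than 30 mm or knocked over (distance of orange_beaker from where it was at the start of the episode above 0.03 m or angle between orange_beaker's own z axis and vertical above 0.5 rad).
It fails at once if a blue- or orange-capped bottle is tipped over (more than 35 degrees) (angle between any of blue_bottle_1, blue_bottle_2, orange_bottle_1, orange_bottle_2's own z axis and vertical above 0.61 rad).
It fails at once if a bottle is let go in the air and falls (faster than 0.5 m/s with no finger on it: a drop of more than about 13 mm) ((contact force between blue_bottle_1 and the fingers below 0.05 N and linear speed of blue_bottle_1 above 0.5 m/s) or (contact force between blue_bottle_2 and the fingers below 0.05 N and linear speed of blue_bottle_2 above 0.5 m/s) or (contact force between orange_bottle_1 and the fingers below 0.05 N and linear speed of orange_bottle_1 above 0.5 m/s) or (contact force between orange_bottle_2 and the fingers below 0.05 N and linear speed of orange_bottle_2 above 0.5 m/s)).
It also fails if it takes over 109 s, if anything falls off the work surface, if the arm or the gripper's body presses on something with over 40 N, if the wrist force passes 120 N, or if a joint passes its speed limit or range.

## Robot

A 7-joint arm with a two-finger parallel gripper is mounted at the origin on the work surface; the furniture and walls round the work are solid. World frame = base frame: x ahead of the robot, y to its left, z up, the work surface at z = 0. Lengths are in mm, angles in rad, forces in N, time in s.
With the tool pointing down it reaches from about 400 to 875 mm from the base axis. Payload 4.4 kg.
Tool frame: the origin (TCP) lies midway between the tips of the shut fingers; the grasp point (between the pads) lies 19 mm behind it; z points along the fingers, y is the line along which they close (so a half turn about z gives the same grasp; the last joint's range is limited). The gripper opens to 85 mm and grips with 20 to 120 N. Pads are 22 mm wide; open, the fingers measure 114 mm over their backs; the gripper's body (76 mm by 85 mm) begins 54 mm behind the grasp point. The pads swing forward as they close: fully open they stand 13 mm farther back than shut.
Start: joints at [-1.399, 0.628, 0.038, 1.517, -0.027, 0.996, -0.02], TCP at [153.092, 631.728, 231.313] pointing down, gripper open.
Joint ranges: [-3.06, 3.06], [-0.37, 2.12], [-1.25, 1.32], [0.18, 2.47], [-1.1, 4.24], [0.23, 1.98], [-2.94, 2.94]. Speed limits (rad/s): [2.57, 2.57, 3.14, 3.14, 3.14, 3.14, 3.14].

## Interface

Orientations are given as [roll, pitch, yaw] about the fixed x, y, z axes, in that order (R = Rz(yaw) Ry(pitch) Rx(roll)).
In Python, from cell import monitor, cams, ctrl gives the robot as it stands.
- The arm moves only by the tool drive_tool, never from a script. Its argument "motion" is a list of rows, each an object with "fingers": the opening, from 0 (shut) to 1 (fully open); "linear": the shift along the tool's x, y, z in m, a list of three; "twist": the turn about the tool's z in rad. In form: [{"fingers": fingers, "linear": [x, y, z], "twist": twist}, ...]. A call has 1 to 5 rows; each row shifts and turns the commanded pose from where the row before left it, along the tool's axes as they then stand; what a row does not reach is not made up. A row lasts 1/12 s, in which the tool goes at most 41.7 mm and 7.16 degrees, less where a joint would pass 70% of its speed; a pose out of reach is approached as far as the arm can. A call with a gripper value outside its range is refused whole. The fingers move at their own pace and stop on an object; the grip force is fixed at half the most. Time passes only in rows, so rows that do not move let the fingers close. It gives the time, the measured TCP pose, the force, the opening and the grip force at its end, in the units of the state.
- monitor.read_state(): the state, without advancing time (a new reading comes with each control period).
- cams.get_image(name): name is "scene" or "top" or "wrist"; returns a dict with "color" (400x640x3 uint8, blue, green, red), "K" (3x3 intrinsics, pixels), "k1" (the pictures are not rectified: a ray, as slopes to the right and down, at radius r is drawn at 1 + k1 r^2 times it, then the intrinsics apply), "R" (3x3) and "t" (3): a world point X has camera coordinates R X + t. Camera axes: x right, y down, z forward; pixel columns grow to the right and rows downward; lengths in mm; the calibration is good to about 2 mm. A picture is of the moment at which its call begins. There is no depth.
- ctrl.finish_job(): hands the job in; it is judged then, once.
The state is a dict: "clock": time; "qpos": joint angles; "qd": joint speeds; "tau": joint torques, N m; "eef_pos": TCP position; "tool_rot": TCP orientation; "force": force on the tool from outside, world axes, zero at the start; "torque": the same for the moment, N m; "width": finger opening in mm; "gripper_force": force on a finger pad.
Only numpy, scipy, OpenCV 4.12 (cv2) and the standard library are available. Lean on these libraries where they do the work, as an engineer would, in place of code of your own. Each camera call takes 0.05 s, during which the arm holds its last target. There are 200 camera calls.

## Working session

There is one attempt and no reset: what is moved stays moved. The work goes in short steps, Python scripts to look and compute and a tool call to move; the robot and the scene stay as the last step left them, time stands still between calls to the robot, and variables do not carry over. Pictures are saved under pics/ and viewed, at most 14 in all, crops included, and the job is handed in when it is done.

Besides the shell and the picture viewer there is one more tool, called after "Request:" as name([rows], argument=value, ...), one row to a line, values as JSON. drive_tool: Moves the arm, as the interface text tells. Its arguments: {"type":"object","properties":{"motion":{"type":"array"}},"required":["motion"]}

```bash
mkdir -p pics; python3 - <<'E'
from cell import monitor,cams
import cv2,pickle
s=monitor.read_state();print({k:s[k] for k in('clock','eef_pos','tool_rot','width')})
d={n:cams.get_image(n) for n in('scene','top','wrist')}
pickle.dump(d,open('d0.pkl','wb'))
for n in d: cv2.imwrite(f'pics/{n}0.png',d[n]['color']);print(n,d[n]['K'],d[n]['k1'],d[n]['R'],d[n]['t'])
E
```

```text
{'clock': 0.0, 'eef_pos': array([152.95448047, 631.10026319, 230.40077264]), 'tool_rot': array([-3.13970631e+00,  5.64067933e-05,  2.90379798e+00]), 'width': 85.56799317351805}
scene [[380.45301378   0.         321.8596128 ]
 [  0.         380.45301378 195.63213482]
 [  0.           0.           1.        ]] -0.009585184756086577 [[ 0.84170893 -0.53985123 -0.00931239]
 [-0.41522426 -0.63617954 -0.65028026]
 [ 0.34513024  0.55121343 -0.75963732]] [-428.14080076  134.16008879  957.81594142]
top [[371.49268503   0.         316.45385477]
 [  0.         371.49268503 200.07531483]
 [  0.           0.           1.        ]] -0.015612781134240666 [[-0.02741806 -0.99955683  0.01159281]
 [-0.98984488  0.0255298  -0.13984039]
 [ 0.13948246 -0.01530924 -0.99010619]] [ -96.68544491  454.08336739 1054.99300951]
wrist [[307.78764108   0.         321.1166989 ]
 [  0.         307.78764108 202.91231886]
 [  0.           0.           1.        ]] -0.059355163550977495 [[ 0.23653151  0.97162199 -0.00188699]
 [ 0.92331918 -0.22416709  0.31181856]
 [ 0.30254676 -0.07549721 -0.95013979]] [-649.22434015  -39.5055741   382.10766969]
```

View pics/top0.png

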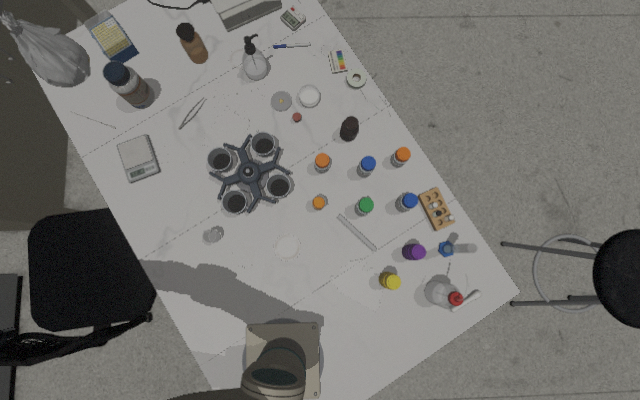

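View pics/scene0.png

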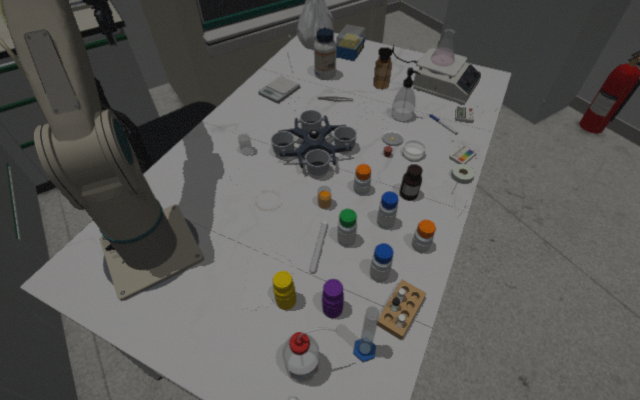

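The top view shows blue caps at about (368,162) and (409,200), orange caps at (322,161) and (402,155), green at (365,205), the beaker at (320,202), the jar at (349,128) and the rotor hub at (249,172). The scene view agrees. I'll enlarge both.

```bash
python3 - <<'E'
import cv2,pickle
d=pickle.load(open('d0.pkl','rb'))
def crop(n,x0,y0,w,h,f,o):
    c=cv2.resize(d[n]['color'][y0:y0+h,x0:x0+w],None,fx=f,fy=f,interpolation=cv2.INTER_CUBIC)
    for i in range(0,w,20): cv2.line(c,(i*f,0),(i*f,6),(0,0,255),1);cv2.putText(c,str(x0+i),(i*f,16),0,.35,(0,0,255))
    for i in range(0,h,20): cv2.line(c,(0,i*f),(6,i*f),(0,0,255),1);cv2.putText(c,str(y0+i),(8,i*f+4),0,.35,(0,0,255))
    cv2.imwrite(o,c)
crop('top',200,115,225,110,3.5.__int__() if 0 else 3,'pics/topc.png')
crop('scene',265,100,180,190,3,'pics/scenec.png')
E
```

```text
(no output)
```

View pics/topc.png

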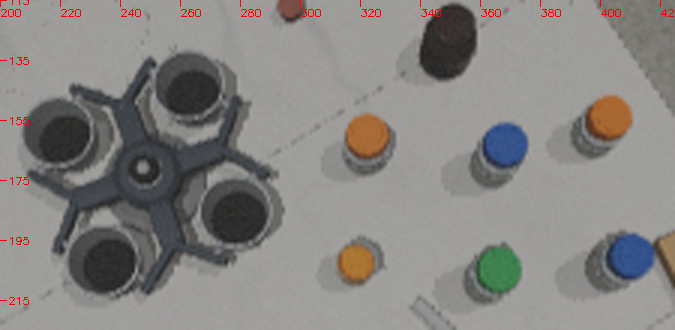

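View pics/scenec.png

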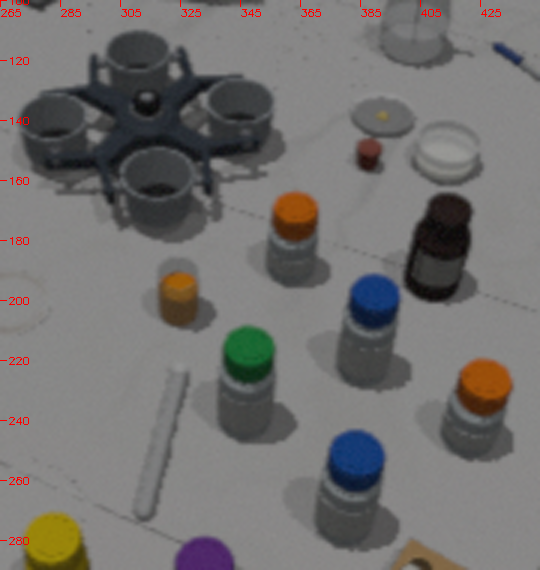

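Caps, rims and hub read off both crops. Now I'll triangulate them.

```bash
cat > h.py <<'E'
import numpy as np,cv2
def ray(c,p):
    n=cv2.undistortPoints(np.array([[p]],float),c['K'],np.array([c['k1'],0,0,0.]))[0,0]
    R=np.array(c['R']);v=R.T@np.r_[n,1];return -R.T@c['t'],v/np.linalg.norm(v)
def tri(obs):
    A=0;b=0;L=[ray(c,p) for c,p in obs]
    for o,v in L: P=np.eye(3)-np.outer(v,v);A=A+P;b=b+P@o
    X=np.linalg.solve(A,b);return X,[np.linalg.norm((np.eye(3)-np.outer(v,v))@(X-o)) for o,v in L]
def atz(c,p,z): o,v=ray(c,p);return (o+v*(z-o[2])/v[2])[:2]
def proj(c,X): 
    q=np.array(c['R'])@X+c['t'];n=q[:2]/q[2];n=n*(1+c['k1']*n@n);return n*c['K'][0,0]+c['K'][:2,2]
E
python3 - <<'E'
from h import *;import pickle
d=pickle.load(open('d0.pkl','rb'))
P={'or1':((368,134),(296,208),85),'blA':((506,143),(375,291),105),'or2':((609,116),(485,375),85),'blB':((632,255),(357,447),105),'green':((500,268),(249,342),105),'jar':((457,22),(450,209),100),'beak':((357,263),(180,268),55),
'hub':((144,167),(147,98),73),'rUR':((190,86),(240,104),58),'rUL':((60,133),(138,52),58),'rLL':((104,261),(54,118),58),'rR':((236,212),(158,172),58)}
for k,(t,s,z) in P.items():
    t=np.array(t)/3+[200,115];s=np.array(s)/3+[265,100]
    X,e=tri([(d['top'],t),(d['scene'],s)])
    a,b=atz(d['top'],t,z),atz(d['scene'],s,z)
    print(k,X.round(),np.round(e,1),a.round(),b.round(),'r',np.hypot(*X[:2]).round())
E
```

```text
or1 [ 560. -129.   83.] [0.2 0.2] [ 559. -129.] [ 558. -130.] r 574.0
blA [ 542. -256.  105.] [0.2 0.2] [ 542. -255.] [ 543. -256.] r 600.0
or2 [ 571. -358.   85.] [0.7 0.7] [ 571. -358.] [ 573. -358.] r 674.0
blB [ 435. -365.  108.] [0.6 0.6] [ 435. -366.] [ 437. -364.] r 568.0
green [ 426. -244.  107.] [0.1 0.1] [ 426. -244.] [ 427. -243.] r 491.0
jar [ 661. -215.   99.] [0.7 0.7] [ 662. -215.] [ 660. -216.] r 695.0
beak [ 442. -116.   63.] [2.4 2.4] [ 440. -115.] [ 448. -111.] r 457.0
hub [536.  85.  71.] [0.1 0.1] [535.  84.] [534.  82.] r 542.0
rUR [620.  42.  54.] [0.3 0.3] [618.  42.] [617.  38.] r 621.0
rUL [575. 168.  56.] [0.7 0.7] [574. 168.] [575. 166.] r 599.0
rLL [450. 125.  56.] [1.2 1.2] [448. 125.] [450. 122.] r 467.0
rR [493.  -2.  60.] [1.1 1.1] [492.  -1.] [495.   0.] r 493.0
```

Heights match the text (caps 83/105/85/108, rims about 57, hub 71). The rotor centre is about (534,83) and its axes lie at about -26° and 64°. I'll hold the yaw constant and start with blue A via a waypoint.

Request:
drive_tool([
  {"fingers": 1,"linear": [-0.028,-0.026,0],"twist": 0},
  {"fingers": 1,"linear": [-0.028,-0.026,0],"twist": 0},
  {"fingers": 1,"linear": [-0.028,-0.026,0],"twist": 0},
  {"fingers": 1,"linear": [-0.028,-0.026,0],"twist": 0},
  {"fingers": 1,"linear": [-0.028,-0.026,0],"twist": 0},
])

```text
clock: 0.57
eef_pos: [259.1, 470.6, 231.1]
tool_rot: [-3.141, 0.0, 2.904]
force: [0.2, 0.5, 0.9]
width: 85.1
gripper_force: 0.0
```

Request:
drive_tool([
  {"fingers": 1,"linear": [-0.028,-0.026,0],"twist": 0},
  {"fingers": 1,"linear": [-0.028,-0.026,0],"twist": 0},
  {"fingers": 1,"linear": [-0.028,-0.026,0],"twist": 0},
  {"fingers": 1,"linear": [-0.028,-0.026,0],"twist": 0},
  {"fingers": 1,"linear": [-0.028,-0.026,0],"twist": 0},
])

```text
clock: 0.98
eef_pos: [364.5, 311.4, 231.3]
tool_rot: [-3.142, -0.0, 2.904]
force: [1.6, 0.1, 0.0]
width: 85.5
gripper_force: 0.0
```

Request:
drive_tool([
  {"fingers": 1,"linear": [-0.028,-0.026,0],"twist": 0},
  {"fingers": 1,"linear": [-0.028,-0.026,0],"twist": 0},
  {"fingers": 1,"linear": [-0.028,-0.026,0],"twist": 0},
  {"fingers": 1,"linear": [-0.028,-0.026,0],"twist": 0},
  {"fingers": 1,"linear": [-0.028,-0.026,0],"twist": 0},
])

```text
clock: 1.4
eef_pos: [470.0, 152.0, 231.3]
tool_rot: [3.142, -0.0, 2.904]
force: [0.5, 0.1, -0.6]
width: 85.3
gripper_force: 0.0
```

Request:
drive_tool([
  {"fingers": 1,"linear": [-0.0166,-0.038,0],"twist": 0},
  {"fingers": 1,"linear": [-0.0166,-0.038,0],"twist": 0},
  {"fingers": 1,"linear": [-0.0166,-0.038,0],"twist": 0},
  {"fingers": 1,"linear": [-0.0166,-0.038,0],"twist": 0},
  {"fingers": 1,"linear": [-0.0166,-0.038,0],"twist": 0},
])

```text
clock: 1.82
eef_pos: [505.1, -52.4, 231.2]
tool_rot: [3.142, -0.0, 2.904]
force: [1.2, 0.1, 0.1]
width: 85.4
gripper_force: 0.0
```

Request:
drive_tool([
  {"fingers": 1,"linear": [-0.0166,-0.038,0],"twist": 0},
  {"fingers": 1,"linear": [-0.0166,-0.038,0],"twist": 0},
  {"fingers": 1,"linear": [-0.0166,-0.038,0],"twist": 0},
  {"fingers": 1,"linear": [-0.0166,-0.038,0],"twist": 0},
  {"fingers": 1,"linear": [-0.0166,-0.038,0],"twist": 0},
])

```text
clock: 2.23
eef_pos: [541.0, -256.6, 231.1]
tool_rot: [3.141, -0.0, 2.904]
force: [1.0, 1.3, 0.3]
width: 85.4
gripper_force: 0.0
```

Request:
drive_tool([
  {"fingers": 1,"linear": [0,0,0.03],"twist": 0},
  {"fingers": 1,"linear": [0,0,0.03],"twist": 0},
  {"fingers": 1,"linear": [0,0,0.03],"twist": 0},
  {"fingers": 1,"linear": [0,0,0],"twist": 0},
])

```text
clock: 2.57
eef_pos: [537.1, -252.9, 135.7]
tool_rot: [3.139, -0.011, 2.903]
force: [-0.8, 0.6, -0.6]
width: 85.7
gripper_force: 0.0
```

```bash
python3 - <<'E'
from cell import monitor,cams
from h import *
s=monitor.read_state();print(s['clock'],s['eef_pos'],s['qpos'].round(2) if hasattr(s['qpos'],'round') else s['qpos'])
c=cams.get_image('wrist');cv2.imwrite('pics/w1.png',c['color'])
print(proj(c,np.array([542,-256,105.])),proj(c,np.array([542,-256,0.])),proj(c,s['eef_pos']))
E
```

```text
2.5667 [ 537.07462276 -252.91654849  135.65507288] [ 0.33  0.67  0.1   1.76 -0.09  0.72  1.81]
[317.74737889 247.81334201] [318.67927237 199.24562713] [320.69439601 263.8730434 ]
```

View pics/w1.png

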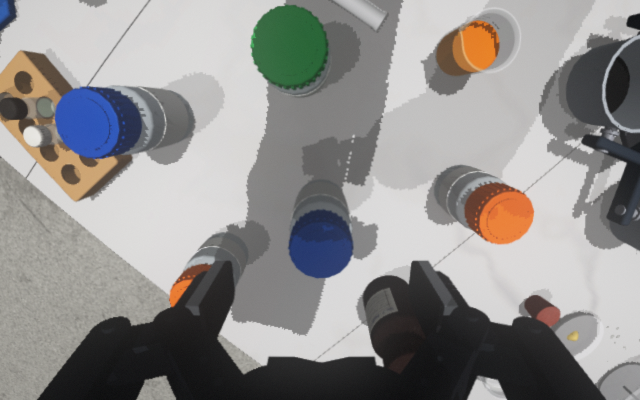

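The wrist view shows the blue A cap centred at (320,243), predicted (318,248), and centred between the open fingers. I'll let the arm settle and read again.

Request:
drive_tool([
  {"fingers": 1,"linear": [0,0,0],"twist": 0},
  {"fingers": 1,"linear": [0,0,0],"twist": 0},
])

```text
clock: 2.78
eef_pos: [542.6, -255.1, 143.2]
tool_rot: [-3.141, 0.003, 2.904]
force: [-0.1, -1.0, 0.7]
width: 85.5
gripper_force: 0.0
```

Request:
drive_tool([
  {"fingers": 1,"linear": [0,0,0.015],"twist": 0},
  {"fingers": 1,"linear": [0,0,0.02],"twist": 0},
  {"fingers": 1,"linear": [0,0,0.015],"twist": 0},
  {"fingers": 1,"linear": [0,0,0.01],"twist": 0},
  {"fingers": 1,"linear": [0,0,0.004],"twist": 0},
])

```text
clock: 3.2
eef_pos: [541.6, -254.6, 77.5]
tool_rot: [-3.141, 0.001, 2.904]
force: [0.1, 0.0, -0.1]
width: 85.5
gripper_force: 0.0
```

Request:
drive_tool([
  {"fingers": 1,"linear": [0,0,0],"twist": 0},
  {"fingers": 1,"linear": [0,0,0],"twist": 0},
  {"fingers": 0.7,"linear": [0,0,0],"twist": 0},
  {"fingers": 0.5,"linear": [0,0,0],"twist": 0},
  {"fingers": 0.3,"linear": [0,0,0],"twist": 0},
])

```text
clock: 3.62
eef_pos: [541.7, -254.8, 78.0]
tool_rot: [-3.141, 0.001, 2.904]
force: [-0.9, -0.2, 0.3]
width: 51.5
gripper_force: 0.0
```

Request:
drive_tool([
  {"fingers": 0.2,"linear": [0,0,0],"twist": 0},
  {"fingers": 0,"linear": [0,0,0],"twist": 0},
  {"fingers": 0,"linear": [0,0,0],"twist": 0},
  {"fingers": 0,"linear": [0,0,0],"twist": 0},
])

```text
clock: 3.95
eef_pos: [541.7, -254.8, 78.1]
tool_rot: [-3.142, 0.001, 2.904]
force: [-0.4, 0.7, 5.6]
width: 38.6
gripper_force: 59.9
```

Request:
drive_tool([
  {"fingers": 0,"linear": [0,0,-0.015],"twist": 0},
  {"fingers": 0,"linear": [0,0,-0.03],"twist": 0},
  {"fingers": 0,"linear": [0,0,-0.037],"twist": 0},
  {"fingers": 0,"linear": [0,0,-0.035],"twist": 0},
  {"fingers": 0,"linear": [0,0,-0.02],"twist": 0},
])

```text
clock: 4.37
eef_pos: [542.3, -255.4, 217.8]
tool_rot: [-3.141, 0.004, 2.904]
force: [0.5, -0.0, -1.4]
width: 38.1
gripper_force: 60.5
```

Request:
drive_tool([
  {"fingers": 0,"linear": [0.0024,0.015,0],"twist": 0},
  {"fingers": 0,"linear": [0.0048,0.03,0],"twist": 0},
  {"fingers": 0,"linear": [0.0061,0.038,0],"twist": 0},
  {"fingers": 0,"linear": [0.0061,0.038,0],"twist": 0},
  {"fingers": 0,"linear": [0.0061,0.038,0],"twist": 0},
])

```text
clock: 4.78
eef_pos: [553.3, -92.7, 214.0]
tool_rot: [3.142, -0.001, 2.903]
force: [0.7, -0.3, -1.5]
width: 38.8
gripper_force: 60.6
```

Request:
drive_tool([
  {"fingers": 0,"linear": [0.0061,0.038,0],"twist": 0},
  {"fingers": 0,"linear": [0.0061,0.038,0],"twist": 0},
  {"fingers": 0,"linear": [0.0061,0.038,0],"twist": 0},
  {"fingers": 0,"linear": [0.0061,0.038,0],"twist": 0},
  {"fingers": 0,"linear": [0.0056,0.035,0],"twist": 0},
])

```text
clock: 5.2
eef_pos: [568.1, 97.3, 213.9]
tool_rot: [3.141, -0.001, 2.905]
force: [1.4, -0.2, -2.0]
width: 38.3
gripper_force: 60.6
```

Request:
drive_tool([
  {"fingers": 0,"linear": [0.0048,0.03,0],"twist": 0},
  {"fingers": 0,"linear": [0.0032,0.02,0],"twist": 0},
  {"fingers": 0,"linear": [0.0024,0.015,0],"twist": 0},
  {"fingers": 0,"linear": [0.0013,0.008,0],"twist": 0},
  {"fingers": 0,"linear": [0,0,0],"twist": 0},
])

```text
clock: 5.62
eef_pos: [574.3, 170.0, 213.9]
tool_rot: [3.141, -0.001, 2.906]
force: [0.1, -0.4, -1.3]
width: 38.2
gripper_force: 60.6
```

Request:
drive_tool([
  {"fingers": 0,"linear": [0,0,0.01],"twist": 0},
  {"fingers": 0,"linear": [0,0,0.02],"twist": 0},
  {"fingers": 0,"linear": [0,0,0.02],"twist": 0},
  {"fingers": 0,"linear": [0,0,0.008],"twist": 0},
  {"fingers": 0,"linear": [0,0,0],"twist": 0},
])

```text
clock: 6.03
eef_pos: [572.9, 165.6, 153.8]
tool_rot: [-3.138, -0.004, 2.901]
force: [-0.5, -0.8, -1.1]
width: 38.4
gripper_force: 60.6
```

```bash
python3 - <<'E'
from cell import monitor,cams
from h import *
s=monitor.read_state();print(s['clock'],s['eef_pos'],s['width'])
c=cams.get_image('wrist');w=c['color']
e=cams.get_image('scene');cv2.imwrite('pics/p1.png',cv2.hconcat([cv2.resize(w[120:400,160:480],None,fx=1.25,fy=1.25),cv2.resize(e['color'][60:200,225:425],None,fx=2,fy=2.5)]))
print(proj(c,np.array([576,168,58.])),proj(e,np.array([576,168,58.])))
E
```

```text
6.0333 [572.94692582 165.63297616 153.79813927] 38.38242443797224
[324.98954565 208.85115629] [310.95667111 116.86837151]
```

View pics/p1.png

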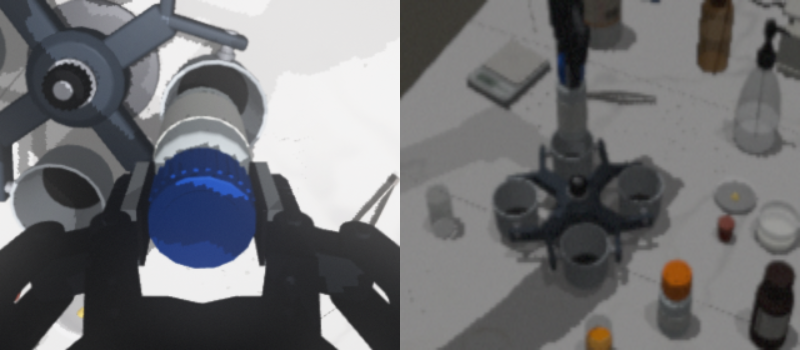

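The blue bottle hangs upright over the far-left bucket. The rim looks centred near column 330, predicted 325. I'll settle the arm and overlay the rotor model for a finer check.

Request:
drive_tool([
  {"fingers": 0,"linear": [0,0,0],"twist": 0},
  {"fingers": 0,"linear": [0,0,0],"twist": 0},
  {"fingers": 0,"linear": [0,0,0],"twist": 0},
])

```text
clock: 6.38
eef_pos: [575.2, 168.5, 157.3]
tool_rot: [3.141, 0.002, 2.904]
force: [0.4, 0.1, -1.7]
width: 38.5
gripper_force: 60.6
```

```bash
python3 - <<'E'
from cell import monitor,cams
from h import *
s=monitor.read_state();print(s['clock'],s['eef_pos'],s['tool_rot'])
c=cams.get_image('wrist');w=cv2.resize(c['color'][120:400,0:400],None,fx=2,fy=2)
def dr(ctr,r,z,col):
    a=np.linspace(0,6.283,60);P=np.array([proj(c,np.array([ctr[0]+r*np.cos(t),ctr[1]+r*np.sin(t),z])) for t in a])
    cv2.polylines(w,[((P-[0,120])*2).astype(np.int32)],True,col,1)
C=np.array([534.5,83.])
dr(C,8,73,(0,255,0))
for t in (-26,64,154,244):
    b=C+95*np.array([np.cos(np.radians(t)),np.sin(np.radians(t))]); dr(b,36,58,(0,0,255));dr(b,30.5,18,(0,255,255))
dr(s['eef_pos'][:2],23,s['eef_pos'][2]-77,(255,0,255))
dr(s['eef_pos'][:2],20,s['eef_pos'][2]+28,(255,0,255))
cv2.imwrite('pics/ov.png',w)
E
```

```text
6.3833 [575.21354072 168.46684947 157.28219385] [3.14063640e+00 1.50204492e-03 2.90364980e+00]
```

View pics/ov.png

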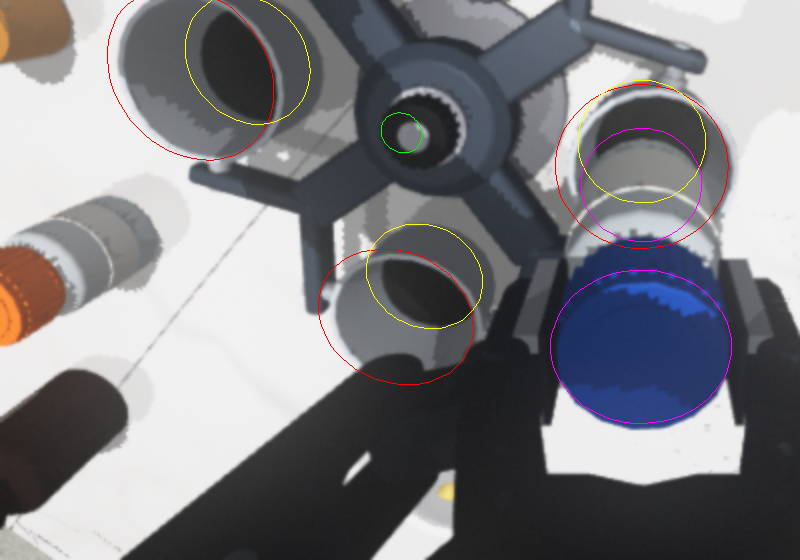

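Rims, hub and floors all sit about 10 px (about 3.5 mm) further along tool y than modelled, relative to the bottle. I'll shift and then lower.

Request:
drive_tool([
  {"fingers": 0,"linear": [0.001,0.0035,0.005],"twist": 0},
  {"fingers": 0,"linear": [0,0,0.012],"twist": 0},
  {"fingers": 0,"linear": [0,0,0.01],"twist": 0},
  {"fingers": 0,"linear": [0,0,0.008],"twist": 0},
  {"fingers": 0,"linear": [0,0,0.006],"twist": 0},
])

```text
clock: 6.85
eef_pos: [573.8, 172.0, 114.0]
tool_rot: [-3.141, -0.001, 2.904]
force: [-0.2, -0.1, -0.7]
width: 38.1
gripper_force: 60.6
```

Request:
drive_tool([
  {"fingers": 0,"linear": [0,0,0.006],"twist": 0},
  {"fingers": 0,"linear": [0,0,0.006],"twist": 0},
  {"fingers": 0,"linear": [0,0,0.004],"twist": 0},
  {"fingers": 0,"linear": [0,0,0],"twist": 0},
  {"fingers": 0,"linear": [0,0,0],"twist": 0},
])

```text
clock: 7.27
eef_pos: [574.4, 172.0, 99.2]
tool_rot: [-3.141, -0.0, 2.904]
force: [0.4, -0.2, -2.1]
width: 38.3
gripper_force: 60.6
```

Request:
drive_tool([
  {"fingers": 0,"linear": [0,0,0.002],"twist": 0},
  {"fingers": 0,"linear": [0,0,0.001],"twist": 0},
  {"fingers": 0,"linear": [0,0,0],"twist": 0},
])

```text
clock: 7.52
eef_pos: [574.4, 172.0, 96.3]
tool_rot: [3.142, 0.0, 2.904]
force: [0.0, -0.7, -1.5]
width: 38.6
gripper_force: 60.6
```

Request:
drive_tool([
  {"fingers": 0,"linear": [0,0,0.001],"twist": 0},
  {"fingers": 0,"linear": [0,0,0.001],"twist": 0},
  {"fingers": 0,"linear": [0,0,0],"twist": 0},
])

```text
clock: 7.77
eef_pos: [575.1, 172.0, 96.1]
tool_rot: [3.141, 0.001, 2.904]
force: [-3.0, -0.9, 9.7]
width: 38.1
gripper_force: 61.9
```

Request:
drive_tool([
  {"fingers": 0,"linear": [0,0,-0.0005],"twist": 0},
  {"fingers": 0.5,"linear": [0,0,0],"twist": 0},
  {"fingers": 0.6,"linear": [0,0,0],"twist": 0},
  {"fingers": 0.9,"linear": [0,0,0],"twist": 0},
  {"fingers": 1,"linear": [0,0,0],"twist": 0},
])

```text
clock: 8.18
eef_pos: [574.5, 172.1, 94.7]
tool_rot: [-3.142, -0.0, 2.904]
force: [-0.2, 0.3, 0.3]
width: 73.6
gripper_force: 0.0
```

Request:
drive_tool([
  {"fingers": 1,"linear": [0,0,0],"twist": 0},
  {"fingers": 1,"linear": [0,0,0],"twist": 0},
  {"fingers": 1,"linear": [0,0,-0.015],"twist": 0},
  {"fingers": 1,"linear": [0,0,-0.03],"twist": 0},
  {"fingers": 1,"linear": [0,0,-0.03],"twist": 0},
])

```text
clock: 8.6
eef_pos: [573.4, 171.7, 169.5]
tool_rot: [-3.14, -0.003, 2.904]
force: [0.1, 0.1, 0.6]
width: 85.3
gripper_force: 0.0
```

```bash
python3 - <<'E'
from cell import monitor,cams
from h import *
s=monitor.read_state();print(s['clock'],s['eef_pos'],s['tool_rot'],s['width'])
c=cams.get_image('wrist');e=cams.get_image('scene')
cv2.imwrite('pics/p2.png',cv2.hconcat([cv2.resize(c['color'],(480,300)),cv2.resize(e['color'][90:190,265:371],(318,300))]))
E
```

```text
8.6 [573.42000213 171.65429579 169.46460957] [-3.13975724e+00 -2.76018983e-03  2.90369973e+00] 85.28114784502644
```

View pics/p2.png

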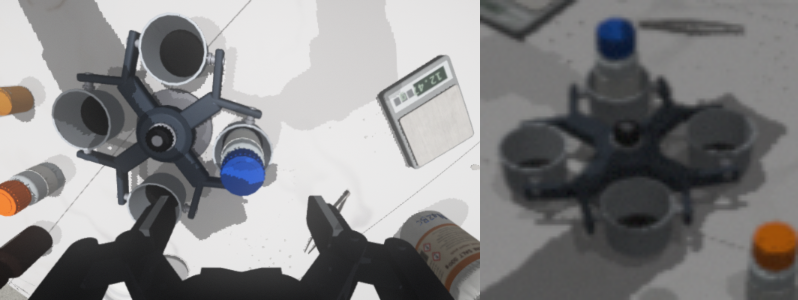

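Blue A stands upright in the far-left bucket in both views. Next is blue B.

Request:
drive_tool([
  {"fingers": 1,"linear": [0.0005,-0.02,-0.01],"twist": 0},
  {"fingers": 1,"linear": [0.0005,-0.035,-0.01],"twist": 0},
  {"fingers": 1,"linear": [0.0005,-0.039,0],"twist": 0},
  {"fingers": 1,"linear": [0.0005,-0.039,0],"twist": 0},
  {"fingers": 1,"linear": [0.0005,-0.039,0],"twist": 0},
])

```text
clock: 9.12
eef_pos: [530.6, 4.1, 189.5]
tool_rot: [-3.141, -0.0, 2.905]
force: [0.4, 0.4, 0.2]
width: 85.5
gripper_force: 0.0
```

Request:
drive_tool([
  {"fingers": 1,"linear": [0.0005,-0.039,0],"twist": 0},
  {"fingers": 1,"linear": [0.0005,-0.039,0],"twist": 0},
  {"fingers": 1,"linear": [0.0005,-0.039,0],"twist": 0},
  {"fingers": 1,"linear": [0.0005,-0.039,0],"twist": 0},
  {"fingers": 1,"linear": [0.0005,-0.039,0],"twist": 0},
])

```text
clock: 9.53
eef_pos: [482.1, -185.1, 189.3]
tool_rot: [3.142, -0.001, 2.904]
force: [0.4, -0.0, 0.8]
width: 85.5
gripper_force: 0.0
```

Request:
drive_tool([
  {"fingers": 1,"linear": [0.0005,-0.039,0],"twist": 0},
  {"fingers": 1,"linear": [0.0005,-0.039,0],"twist": 0},
  {"fingers": 1,"linear": [0.0005,-0.039,0],"twist": 0},
  {"fingers": 1,"linear": [0.0005,-0.03,0],"twist": 0},
  {"fingers": 1,"linear": [0.0005,-0.02,0],"twist": 0},
])

```text
clock: 9.95
eef_pos: [439.1, -349.3, 189.3]
tool_rot: [-3.14, -0.001, 2.899]
force: [-0.1, 1.0, -0.4]
width: 85.5
gripper_force: 0.0
```

Request:
drive_tool([
  {"fingers": 1,"linear": [0,-0.012,0],"twist": 0},
  {"fingers": 1,"linear": [0,-0.008,0.01],"twist": 0},
  {"fingers": 1,"linear": [0,0,0.015],"twist": 0},
  {"fingers": 1,"linear": [0,0,0],"twist": 0},
  {"fingers": 1,"linear": [0,0,0],"twist": 0},
])

```text
clock: 10.37
eef_pos: [436.7, -362.5, 163.5]
tool_rot: [3.139, -0.003, 2.906]
force: [-0.3, -0.3, -0.3]
width: 85.8
gripper_force: 0.0
```

```bash
python3 - <<'E'
from cell import monitor,cams
from h import *
s=monitor.read_state();print(s['clock'],s['eef_pos'],s['tool_rot'],s['width'])
c=cams.get_image('wrist');im=c['color'];h=cv2.cvtColor(im,cv2.COLOR_BGR2HSV)
m=cv2.inRange(h,(105,120,40),(125,255,255));n,l,st,ce=cv2.connectedComponentsWithStats(m)
for i in range(1,n):
    if st[i,4]>300: print(st[i],ce[i])
print(proj(c,np.array([435,-365,105.])),proj(c,np.array([435,-365,83.])))
E
```

```text
10.3667 [ 436.65636338 -362.45943508  163.48947058] [ 3.13928259e+00 -2.65664374e-03  2.90588605e+00] 85.76140099829146
[136  52  42  53 830] [161.79638554  76.95060241]
[ 288  195   56   53 2216] [315.67148014 221.50586643]
[316.58254024 221.43137358] [316.91975482 211.00603467]
```

Blue B's cap is where it was predicted. I'll descend and grip.

Request:
drive_tool([
  {"fingers": 1,"linear": [0,-0.001,0.015],"twist": 0},
  {"fingers": 1,"linear": [0,0,0.025],"twist": 0},
  {"fingers": 1,"linear": [0,0,0.025],"twist": 0},
  {"fingers": 1,"linear": [0,0,0.015],"twist": 0},
  {"fingers": 1,"linear": [0,0,0.006],"twist": 0},
])

```text
clock: 10.83
eef_pos: [436.2, -363.8, 77.2]
tool_rot: [3.14, -0.002, 2.906]
force: [1.1, 0.2, -0.6]
width: 85.7
gripper_force: 0.0
```

Request:
drive_tool([
  {"fingers": 1,"linear": [0,0,0],"twist": 0},
  {"fingers": 1,"linear": [0,0,0],"twist": 0},
  {"fingers": 0.7,"linear": [0,0,0],"twist": 0},
  {"fingers": 0.5,"linear": [0,0,0],"twist": 0},
  {"fingers": 0.3,"linear": [0,0,0],"twist": 0},
])

```text
clock: 11.25
eef_pos: [437.0, -366.0, 79.9]
tool_rot: [-3.141, 0.002, 2.904]
force: [-0.6, -0.8, 0.1]
width: 51.3
gripper_force: 0.0
```

Request:
drive_tool([
  {"fingers": 0.2,"linear": [0,0,0],"twist": 0},
  {"fingers": 0,"linear": [0,0,0],"twist": 0},
  {"fingers": 0,"linear": [0,0,0],"twist": 0},
  {"fingers": 0,"linear": [0,0,0],"twist": 0},
])

```text
clock: 11.58
eef_pos: [436.9, -366.1, 79.9]
tool_rot: [-3.141, 0.002, 2.904]
force: [-0.8, 0.4, 4.9]
width: 38.5
gripper_force: 59.9
```

Request:
drive_tool([
  {"fingers": 0,"linear": [0,0,-0.015],"twist": 0},
  {"fingers": 0,"linear": [0,0,-0.03],"twist": 0},
  {"fingers": 0,"linear": [0,0,-0.037],"twist": 0},
  {"fingers": 0,"linear": [0,0,-0.035],"twist": 0},
  {"fingers": 0,"linear": [0,0,-0.02],"twist": 0},
])

```text
clock: 12.0
eef_pos: [437.4, -366.6, 219.7]
tool_rot: [-3.14, 0.004, 2.903]
force: [0.3, -0.6, -1.9]
width: 38.1
gripper_force: 60.8
```

Request:
drive_tool([
  {"fingers": 0,"linear": [0.0013,0.015,0],"twist": 0},
  {"fingers": 0,"linear": [0.0026,0.03,0],"twist": 0},
  {"fingers": 0,"linear": [0.0033,0.038,0],"twist": 0},
  {"fingers": 0,"linear": [0.0033,0.038,0],"twist": 0},
  {"fingers": 0,"linear": [0.0033,0.038,0],"twist": 0},
])

```text
clock: 12.42
eef_pos: [459.5, -205.3, 214.9]
tool_rot: [3.141, -0.002, 2.903]
force: [0.9, 0.8, -2.3]
width: 38.3
gripper_force: 60.8
```

Request:
drive_tool([
  {"fingers": 0,"linear": [0.0033,0.038,0],"twist": 0},
  {"fingers": 0,"linear": [0.0033,0.038,0],"twist": 0},
  {"fingers": 0,"linear": [0.0033,0.038,0],"twist": 0},
  {"fingers": 0,"linear": [0.0028,0.032,0],"twist": 0},
  {"fingers": 0,"linear": [0.0022,0.025,0],"twist": 0},
])

```text
clock: 12.83
eef_pos: [485.2, -33.9, 215.0]
tool_rot: [3.14, -0.002, 2.907]
force: [1.1, -0.4, -2.1]
width: 38.2
gripper_force: 60.8
```

Request:
drive_tool([
  {"fingers": 0,"linear": [0.0016,0.018,0],"twist": 0},
  {"fingers": 0,"linear": [0.001,0.012,0],"twist": 0},
  {"fingers": 0,"linear": [0.0006,0.007,0],"twist": 0},
  {"fingers": 0,"linear": [0.0003,0.003,0],"twist": 0},
  {"fingers": 0,"linear": [0,0,0.01],"twist": 0},
])

```text
clock: 13.25
eef_pos: [493.3, 1.5, 206.7]
tool_rot: [3.141, 0.003, 2.904]
force: [0.7, -0.8, -2.3]
width: 38.5
gripper_force: 60.8
```

Request:
drive_tool([
  {"fingers": 0,"linear": [0,0,0.02],"twist": 0},
  {"fingers": 0,"linear": [0,0,0.018],"twist": 0},
  {"fingers": 0,"linear": [0,0,0.008],"twist": 0},
  {"fingers": 0,"linear": [0,0,0],"twist": 0},
  {"fingers": 0,"linear": [0,0,0],"twist": 0},
])

```text
clock: 13.67
eef_pos: [492.1, 0.7, 159.7]
tool_rot: [-3.141, -0.001, 2.902]
force: [0.3, 0.1, -2.2]
width: 38.3
gripper_force: 60.8
```

Request:
drive_tool([
  {"fingers": 0,"linear": [0,0,0],"twist": 0},
  {"fingers": 0,"linear": [0,0,0],"twist": 0},
])

```text
clock: 13.83
eef_pos: [493.0, 1.3, 160.7]
tool_rot: [3.141, 0.002, 2.903]
force: [-1.1, 0.5, -2.6]
width: 38.2
gripper_force: 60.8
```

```bash
cat > ov.py <<'E'
from cell import monitor,cams
from h import *
import sys
s=monitor.read_state();print(s['clock'],s['eef_pos'],s['tool_rot'])
x0,off,out=int(sys.argv[1]),float(sys.argv[2]),sys.argv[3]
c=cams.get_image('wrist');w=cv2.resize(c['color'][100:400,x0:x0+400],None,fx=2,fy=2)
def dr(ctr,r,z,col):
    a=np.linspace(0,6.283,60);P=np.array([proj(c,np.array([ctr[0]+r*np.cos(t),ctr[1]+r*np.sin(t),z])) for t in a])
    cv2.polylines(w,[((P-[x0,100])*2).astype(np.int32)],True,col,1)
C=np.array([535.5,86.5])
dr(C,8,73,(0,255,0))
for t in (-26,64,154,244):
    b=C+95*np.array([np.cos(np.radians(t)),np.sin(np.radians(t))]); dr(b,36,58,(0,0,255));dr(b,30.5,18,(0,255,255))
dr(s['eef_pos'][:2],23,s['eef_pos'][2]-off,(255,0,255))
cv2.imwrite(out,w)
E
python3 ov.py 160 79.9 pics/ov2.png
```

```text
13.8333 [493.04547081   1.31896569 160.70948296] [3.14111783e+00 1.82594437e-03 2.90327666e+00]
```

View pics/ov2.png

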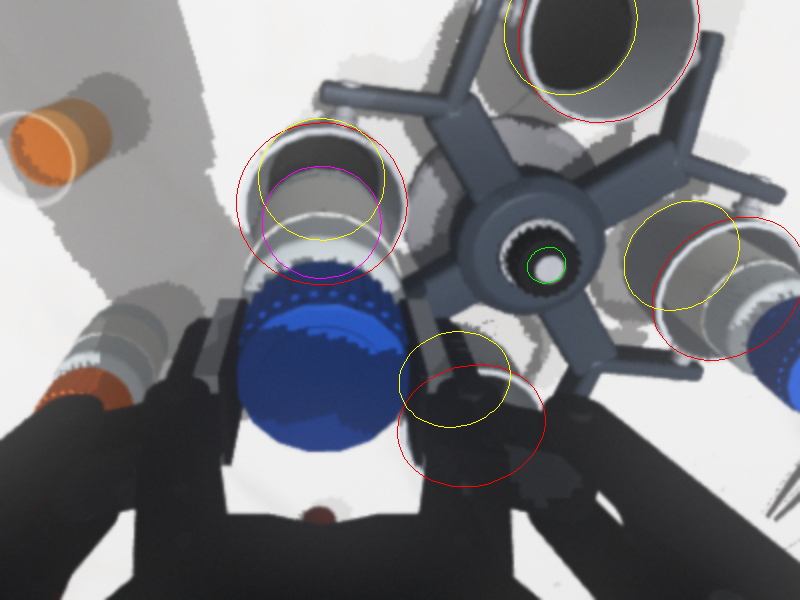

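The rotor model now fits: target rim mid-column 325, bottle 322. I'll lower it.

Request:
drive_tool([
  {"fingers": 0,"linear": [0,0.001,0.008],"twist": 0},
  {"fingers": 0,"linear": [0,0,0.012],"twist": 0},
  {"fingers": 0,"linear": [0,0,0.01],"twist": 0},
  {"fingers": 0,"linear": [0,0,0.008],"twist": 0},
  {"fingers": 0,"linear": [0,0,0.006],"twist": 0},
])

```text
clock: 14.3
eef_pos: [492.0, 2.6, 114.6]
tool_rot: [-3.141, -0.001, 2.904]
force: [-0.4, 0.5, -1.4]
width: 38.2
gripper_force: 60.8
```

Request:
drive_tool([
  {"fingers": 0,"linear": [0,0,0.006],"twist": 0},
  {"fingers": 0,"linear": [0,0,0.006],"twist": 0},
  {"fingers": 0,"linear": [0,0,0.003],"twist": 0},
  {"fingers": 0,"linear": [0,0,0],"twist": 0},
  {"fingers": 0,"linear": [0,0,0],"twist": 0},
])

```text
clock: 14.72
eef_pos: [492.6, 2.5, 100.7]
tool_rot: [-3.142, -0.0, 2.904]
force: [-0.1, 0.6, -1.4]
width: 38.4
gripper_force: 60.8
```

Request:
drive_tool([
  {"fingers": 0,"linear": [0,0,0.002],"twist": 0},
  {"fingers": 0,"linear": [0,0,0.001],"twist": 0},
  {"fingers": 0,"linear": [0,0,0],"twist": 0},
])

```text
clock: 14.97
eef_pos: [492.8, 2.5, 98.0]
tool_rot: [3.141, 0.001, 2.904]
force: [-0.2, 0.1, -1.7]
width: 38.0
gripper_force: 61.0
```

Request:
drive_tool([
  {"fingers": 0,"linear": [0,0,0.001],"twist": 0},
  {"fingers": 0,"linear": [0,0,0],"twist": 0},
  {"fingers": 0.5,"linear": [0,0,0],"twist": 0},
  {"fingers": 0.6,"linear": [0,0,0],"twist": 0},
  {"fingers": 0.9,"linear": [0,0,0],"twist": 0},
])

```text
clock: 15.38
eef_pos: [492.7, 2.6, 96.9]
tool_rot: [3.141, 0.0, 2.904]
force: [0.9, 0.1, 0.6]
width: 61.7
gripper_force: 0.0
```

Request:
drive_tool([
  {"fingers": 1,"linear": [0,0,0],"twist": 0},
  {"fingers": 1,"linear": [0,0,0],"twist": 0},
  {"fingers": 1,"linear": [0,0,-0.015],"twist": 0},
  {"fingers": 1,"linear": [0,0,-0.03],"twist": 0},
  {"fingers": 1,"linear": [0,0,-0.03],"twist": 0},
])

```text
clock: 15.8
eef_pos: [491.4, 2.5, 171.7]
tool_rot: [-3.141, -0.003, 2.904]
force: [1.1, -0.1, -0.2]
width: 85.4
gripper_force: 0.0
```

Request:
drive_tool([
  {"fingers": 1,"linear": [-0.0144,-0.0168,0],"twist": 0},
  {"fingers": 1,"linear": [-0.024,-0.028,0],"twist": 0},
  {"fingers": 1,"linear": [-0.026,-0.03,0],"twist": 0},
  {"fingers": 1,"linear": [-0.0192,-0.0224,0],"twist": 0},
  {"fingers": 1,"linear": [-0.0125,-0.0146,0],"twist": 0},
])

```text
clock: 16.22
eef_pos: [560.7, -132.9, 171.9]
tool_rot: [-3.14, 0.002, 2.9]
force: [-0.6, 0.3, -0.4]
width: 85.2
gripper_force: 0.0
```

Request:
drive_tool([
  {"fingers": 1,"linear": [0,0,0.01],"twist": 0},
  {"fingers": 1,"linear": [0,0,0.02],"twist": 0},
  {"fingers": 1,"linear": [0,0,0.01],"twist": 0},
  {"fingers": 1,"linear": [0,0,0],"twist": 0},
  {"fingers": 1,"linear": [0,0,0],"twist": 0},
])

```text
clock: 16.63
eef_pos: [558.8, -127.8, 131.1]
tool_rot: [3.141, -0.002, 2.905]
force: [0.1, 0.0, 0.4]
width: 85.5
gripper_force: 0.0
```

```bash
cat > org.py <<'E'
from cell import monitor,cams
from h import *
import sys
X=np.array([float(sys.argv[1]),float(sys.argv[2]),85.])
s=monitor.read_state();print(s['clock'],s['eef_pos'],s['tool_rot'],s['width'])
c=cams.get_image('wrist');im=c['color'];h=cv2.cvtColor(im,cv2.COLOR_BGR2HSV)
m=cv2.inRange(h,(5,150,60),(16,255,255));n,l,st,ce=cv2.connectedComponentsWithStats(m)
for i in range(1,n):
    if st[i,4]>300: print(st[i],ce[i])
print(proj(c,X),proj(c,X-[0,0,22]))
E
python3 org.py 560 -129
python3 - <<'E'
from cell import cams
import cv2
e=cams.get_image('scene')['color'];t=cams.get_image('top')['color']
cv2.imwrite('pics/p3.png',cv2.hconcat([cv2.resize(e[80:200,255:415],(480,360)),cv2.resize(t[120:220,200:280],(288,360))]))
E
```

```text
16.6333 [ 558.80903997 -127.75780711  131.11633438] [ 3.14137898e+00 -2.28940989e-03  2.90485917e+00] 85.54122173959344
[ 279   27   49   51 1703] [300.60011744  51.71462126]
[ 294  196   60   62 2834] [322.7402964  227.31757234]
[  17  273   65   56 2507] [ 48.5201436  300.74311927]
[319.40464331 231.57735606] [319.56031447 219.70788394]
```

View pics/p3.png

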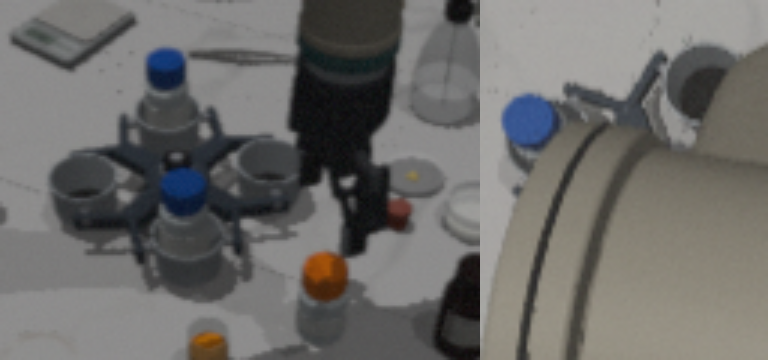

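Both blue bottles are seated and orange 1 sits between the fingers. I'll grip it.

Request:
drive_tool([
  {"fingers": 1,"linear": [0,0.001,0.015],"twist": 0},
  {"fingers": 1,"linear": [0,0,0.022],"twist": 0},
  {"fingers": 1,"linear": [0,0,0.018],"twist": 0},
  {"fingers": 1,"linear": [0,0,0.012],"twist": 0},
  {"fingers": 1,"linear": [0,0,0.006],"twist": 0},
])

```text
clock: 17.2
eef_pos: [559.4, -127.5, 57.9]
tool_rot: [-3.142, -0.001, 2.904]
force: [-0.4, -0.4, 0.1]
width: 85.5
gripper_force: 0.0
```

Request:
drive_tool([
  {"fingers": 1,"linear": [0,0,0],"twist": 0},
  {"fingers": 1,"linear": [0,0,0],"twist": 0},
  {"fingers": 0.7,"linear": [0,0,0],"twist": 0},
  {"fingers": 0.5,"linear": [0,0,0],"twist": 0},
  {"fingers": 0.3,"linear": [0,0,0],"twist": 0},
])

```text
clock: 17.62
eef_pos: [560.4, -127.9, 59.6]
tool_rot: [3.142, 0.002, 2.904]
force: [0.5, -0.1, 0.3]
width: 51.6
gripper_force: 0.0
```

Request:
drive_tool([
  {"fingers": 0.2,"linear": [0,0,0],"twist": 0},
  {"fingers": 0,"linear": [0,0,0],"twist": 0},
  {"fingers": 0,"linear": [0,0,0],"twist": 0},
  {"fingers": 0,"linear": [0,0,0],"twist": 0},
])

```text
clock: 17.95
eef_pos: [560.4, -127.8, 59.7]
tool_rot: [3.141, 0.001, 2.904]
force: [-1.0, 0.8, 6.4]
width: 38.4
gripper_force: 59.9
```

Request:
drive_tool([
  {"fingers": 0,"linear": [0,0,-0.015],"twist": 0},
  {"fingers": 0,"linear": [0,0,-0.034],"twist": 0},
  {"fingers": 0,"linear": [0,0,-0.04],"twist": 0},
  {"fingers": 0,"linear": [0,0,-0.038],"twist": 0},
  {"fingers": 0,"linear": [0,0,-0.025],"twist": 0},
])

```text
clock: 18.37
eef_pos: [560.9, -128.1, 214.4]
tool_rot: [3.141, 0.004, 2.904]
force: [0.5, -0.1, -0.9]
width: 38.4
gripper_force: 60.6
```

Request:
drive_tool([
  {"fingers": 0,"linear": [0.0084,0.0112,0],"twist": 0},
  {"fingers": 0,"linear": [0.0168,0.0223,0],"twist": 0},
  {"fingers": 0,"linear": [0.0219,0.029,0],"twist": 0},
  {"fingers": 0,"linear": [0.0236,0.0312,0],"twist": 0},
  {"fingers": 0,"linear": [0.0236,0.0312,0],"twist": 0},
])

```text
clock: 18.78
eef_pos: [495.9, 17.1, 210.1]
tool_rot: [-3.141, -0.001, 2.903]
force: [0.4, 1.3, -1.8]
width: 38.4
gripper_force: 60.6
```

Request:
drive_tool([
  {"fingers": 0,"linear": [0.0219,0.029,0],"twist": 0},
  {"fingers": 0,"linear": [0.0202,0.0268,0],"twist": 0},
  {"fingers": 0,"linear": [0.0152,0.0201,0],"twist": 0},
  {"fingers": 0,"linear": [0.0101,0.0134,0],"twist": 0},
  {"fingers": 0,"linear": [0.0067,0.0089,0],"twist": 0},
])

```text
clock: 19.2
eef_pos: [446.7, 131.1, 210.2]
tool_rot: [-3.142, -0.002, 2.907]
force: [0.5, -1.0, -1.2]
width: 38.2
gripper_force: 60.6
```

Request:
drive_tool([
  {"fingers": 0,"linear": [0,0,0.01],"twist": 0},
  {"fingers": 0,"linear": [0,0,0.022],"twist": 0},
  {"fingers": 0,"linear": [0,0,0.02],"twist": 0},
  {"fingers": 0,"linear": [0,0,0.009],"twist": 0},
  {"fingers": 0,"linear": [0,0,0],"twist": 0},
])

```text
clock: 19.62
eef_pos: [447.1, 127.8, 147.9]
tool_rot: [-3.139, -0.004, 2.903]
force: [-0.6, 0.1, -1.4]
width: 38.6
gripper_force: 60.5
```

Request:
drive_tool([
  {"fingers": 0,"linear": [0,0,0],"twist": 0},
  {"fingers": 0,"linear": [0,0,0],"twist": 0},
  {"fingers": 0,"linear": [0,0,0],"twist": 0},
])

```text
clock: 19.87
eef_pos: [449.5, 128.8, 150.7]
tool_rot: [3.141, 0.002, 2.903]
force: [-1.0, 0.5, -0.9]
width: 38.6
gripper_force: 60.5
```

```bash
python3 ov.py 160 59.7 pics/ov3.png
```

```text
19.8667 [449.51824472 128.80254397 150.68708368] [3.14055888e+00 1.65161068e-03 2.90339911e+00]
```

View pics/ov3.png

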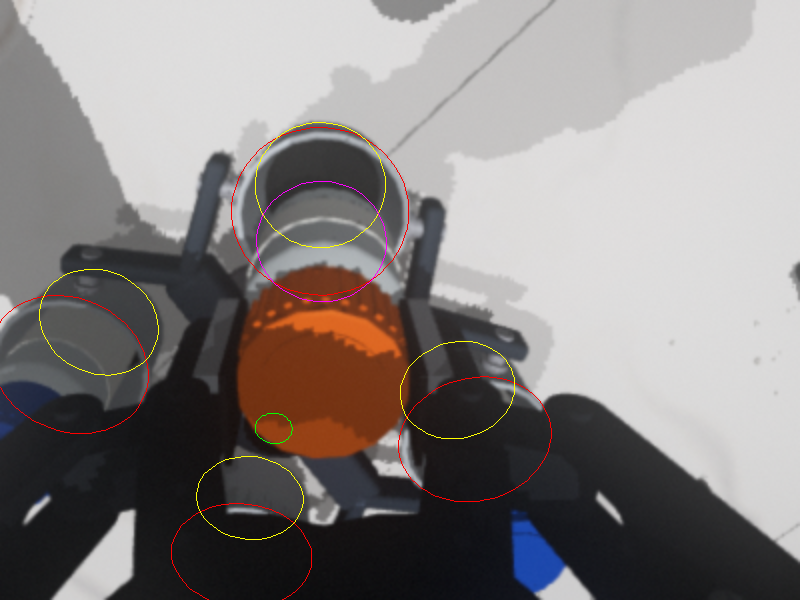

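The bottle is centred on its bucket (rim mid 323, bottle 322). I'll lower it.

Request:
drive_tool([
  {"fingers": 0,"linear": [0,0,0.01],"twist": 0},
  {"fingers": 0,"linear": [0,0,0.015],"twist": 0},
  {"fingers": 0,"linear": [0,0,0.015],"twist": 0},
  {"fingers": 0,"linear": [0,0,0.008],"twist": 0},
  {"fingers": 0,"linear": [0,0,0.006],"twist": 0},
])

```text
clock: 20.33
eef_pos: [448.7, 128.7, 95.5]
tool_rot: [-3.142, -0.0, 2.904]
force: [0.5, 0.4, -0.2]
width: 38.3
gripper_force: 60.5
```

Request:
drive_tool([
  {"fingers": 0,"linear": [0,0,0.006],"twist": 0},
  {"fingers": 0,"linear": [0,0,0.006],"twist": 0},
  {"fingers": 0,"linear": [0,0,0.004],"twist": 0},
  {"fingers": 0,"linear": [0,0,0],"twist": 0},
  {"fingers": 0,"linear": [0,0,0],"twist": 0},
])

```text
clock: 20.75
eef_pos: [448.7, 128.7, 79.8]
tool_rot: [-3.142, -0.0, 2.904]
force: [1.1, -0.1, -1.1]
width: 38.6
gripper_force: 60.5
```

Request:
drive_tool([
  {"fingers": 0,"linear": [0,0,0.001],"twist": 0},
  {"fingers": 0,"linear": [0,0,0.001],"twist": 0},
  {"fingers": 0,"linear": [0,0,0],"twist": 0},
])

```text
clock: 21.0
eef_pos: [448.8, 128.8, 77.9]
tool_rot: [3.141, 0.0, 2.904]
force: [-0.3, 0.3, -0.9]
width: 38.5
gripper_force: 60.5
```

Request:
drive_tool([
  {"fingers": 0,"linear": [0,0,0.001],"twist": 0},
  {"fingers": 0,"linear": [0,0,0],"twist": 0},
  {"fingers": 0.5,"linear": [0,0,0],"twist": 0},
  {"fingers": 0.6,"linear": [0,0,0],"twist": 0},
  {"fingers": 0.9,"linear": [0,0,0],"twist": 0},
])

```text
clock: 21.42
eef_pos: [448.8, 128.8, 76.8]
tool_rot: [3.141, 0.0, 2.904]
force: [0.3, 0.4, -0.3]
width: 62.1
gripper_force: 0.0
```

Request:
drive_tool([
  {"fingers": 1,"linear": [0,0,0],"twist": 0},
  {"fingers": 1,"linear": [0,0,0],"twist": 0},
  {"fingers": 1,"linear": [0,0,-0.02],"twist": 0},
  {"fingers": 1,"linear": [0,0,-0.035],"twist": 0},
  {"fingers": 1,"linear": [0,0,-0.04],"twist": 0},
])

```text
clock: 21.83
eef_pos: [447.1, 128.2, 171.4]
tool_rot: [-3.139, -0.004, 2.904]
force: [1.3, 0.7, -0.0]
width: 85.4
gripper_force: 0.0
```

Request:
drive_tool([
  {"fingers": 1,"linear": [-0.0082,-0.0155,0],"twist": 0},
  {"fingers": 1,"linear": [-0.0152,-0.0289,0],"twist": 0},
  {"fingers": 1,"linear": [-0.0187,-0.0355,0],"twist": 0},
  {"fingers": 1,"linear": [-0.0187,-0.0355,0],"twist": 0},
  {"fingers": 1,"linear": [-0.0187,-0.0355,0],"twist": 0},
])

```text
clock: 22.25
eef_pos: [490.5, -38.1, 171.9]
tool_rot: [3.141, 0.0, 2.905]
force: [1.1, -0.0, 0.1]
width: 85.5
gripper_force: 0.0
```

Request:
drive_tool([
  {"fingers": 1,"linear": [-0.0187,-0.0355,0],"twist": 0},
  {"fingers": 1,"linear": [-0.0187,-0.0355,0],"twist": 0},
  {"fingers": 1,"linear": [-0.0187,-0.0355,0],"twist": 0},
  {"fingers": 1,"linear": [-0.0187,-0.0355,0],"twist": 0},
  {"fingers": 1,"linear": [-0.0164,-0.0311,0],"twist": 0},
])

```text
clock: 22.67
eef_pos: [538.1, -229.5, 171.6]
tool_rot: [-3.141, -0.0, 2.902]
force: [1.2, -0.6, 0.3]
width: 85.3
gripper_force: 0.0
```

Request:
drive_tool([
  {"fingers": 1,"linear": [-0.0164,-0.0311,0],"twist": 0},
  {"fingers": 1,"linear": [-0.0164,-0.0311,0],"twist": 0},
  {"fingers": 1,"linear": [-0.014,-0.0266,0],"twist": 0},
  {"fingers": 1,"linear": [-0.0094,-0.0178,0],"twist": 0},
  {"fingers": 1,"linear": [-0.007,-0.0133,0],"twist": 0},
])

```text
clock: 23.08
eef_pos: [570.8, -361.0, 171.2]
tool_rot: [-3.14, -0.0, 2.901]
force: [-0.8, 0.3, -0.1]
width: 85.6
gripper_force: 0.0
```

Request:
drive_tool([
  {"fingers": 1,"linear": [0,0,0.01],"twist": 0},
  {"fingers": 1,"linear": [0,0,0.02],"twist": 0},
  {"fingers": 1,"linear": [0,0,0.01],"twist": 0},
  {"fingers": 1,"linear": [0,0,0],"twist": 0},
  {"fingers": 1,"linear": [0,0,0],"twist": 0},
])

```text
clock: 23.5
eef_pos: [570.9, -356.1, 130.8]
tool_rot: [3.14, -0.002, 2.905]
force: [0.3, 0.4, -0.0]
width: 85.1
gripper_force: 0.0
```

```bash
python3 org.py 571 -358
```

```text
23.5 [ 570.9427849  -356.14847605  130.7694423 ] [ 3.14031395e+00 -2.46685407e-03  2.90501297e+00] 85.13787470124291
[ 287  198   60   62 2728] [316.58431085 229.60117302]
[318.05011678 230.46668788] [318.30084314 218.67103365]
```

Request:
drive_tool([
  {"fingers": 1,"linear": [0,-0.001,0.015],"twist": 0},
  {"fingers": 1,"linear": [0,0,0.022],"twist": 0},
  {"fingers": 1,"linear": [0,0,0.018],"twist": 0},
  {"fingers": 1,"linear": [0,0,0.012],"twist": 0},
  {"fingers": 1,"linear": [0,0,0.006],"twist": 0},
])

```text
clock: 23.97
eef_pos: [570.9, -358.1, 57.9]
tool_rot: [3.141, -0.001, 2.904]
force: [-0.7, -0.2, -0.6]
width: 85.6
gripper_force: 0.0
```

Request:
drive_tool([
  {"fingers": 1,"linear": [0,0,0],"twist": 0},
  {"fingers": 1,"linear": [0,0,0],"twist": 0},
  {"fingers": 0.7,"linear": [0,0,0],"twist": 0},
  {"fingers": 0.5,"linear": [0,0,0],"twist": 0},
  {"fingers": 0.3,"linear": [0,0,0],"twist": 0},
])

```text
clock: 24.38
eef_pos: [571.8, -359.1, 59.8]
tool_rot: [-3.141, 0.002, 2.904]
force: [-0.2, 0.1, -0.6]
width: 51.4
gripper_force: 0.0
```

Request:
drive_tool([
  {"fingers": 0.2,"linear": [0,0,0],"twist": 0},
  {"fingers": 0,"linear": [0,0,0],"twist": 0},
  {"fingers": 0,"linear": [0,0,0],"twist": 0},
  {"fingers": 0,"linear": [0,0,0],"twist": 0},
])

```text
clock: 24.72
eef_pos: [571.9, -359.3, 59.8]
tool_rot: [-3.141, 0.002, 2.904]
force: [-0.6, -0.0, 6.1]
width: 38.1
gripper_force: 60.4
```

Request:
drive_tool([
  {"fingers": 0,"linear": [0,0,-0.015],"twist": 0},
  {"fingers": 0,"linear": [0,0,-0.034],"twist": 0},
  {"fingers": 0,"linear": [0,0,-0.04],"twist": 0},
  {"fingers": 0,"linear": [0,0,-0.038],"twist": 0},
  {"fingers": 0,"linear": [0,0,-0.025],"twist": 0},
])

```text
clock: 25.13
eef_pos: [572.1, -359.3, 214.3]
tool_rot: [-3.141, 0.003, 2.904]
force: [1.5, -0.1, -1.7]
width: 38.5
gripper_force: 60.5
```

Request:
drive_tool([
  {"fingers": 0,"linear": [0.0018,0.015,0],"twist": 0},
  {"fingers": 0,"linear": [0.0036,0.03,0],"twist": 0},
  {"fingers": 0,"linear": [0.0046,0.038,0],"twist": 0},
  {"fingers": 0,"linear": [0.0046,0.038,0],"twist": 0},
  {"fingers": 0,"linear": [0.0046,0.038,0],"twist": 0},
])

```text
clock: 25.55
eef_pos: [589.0, -197.4, 209.6]
tool_rot: [3.141, -0.002, 2.903]
force: [0.7, 0.6, -1.8]
width: 38.0
gripper_force: 60.5
```

Request:
drive_tool([
  {"fingers": 0,"linear": [0.0046,0.038,0],"twist": 0},
  {"fingers": 0,"linear": [0.0046,0.038,0],"twist": 0},
  {"fingers": 0,"linear": [0.0046,0.038,0],"twist": 0},
  {"fingers": 0,"linear": [0.0046,0.038,0],"twist": 0},
  {"fingers": 0,"linear": [0.0038,0.032,0],"twist": 0},
])

```text
clock: 25.97
eef_pos: [610.7, -11.6, 209.6]
tool_rot: [3.141, -0.003, 2.906]
force: [0.3, -0.1, -1.2]
width: 38.3
gripper_force: 60.5
```

Request:
drive_tool([
  {"fingers": 0,"linear": [0.0029,0.024,0],"twist": 0},
  {"fingers": 0,"linear": [0.002,0.017,0],"twist": 0},
  {"fingers": 0,"linear": [0.0014,0.012,0],"twist": 0},
  {"fingers": 0,"linear": [0.0007,0.006,0],"twist": 0},
  {"fingers": 0,"linear": [0.0004,0.003,0],"twist": 0},
])

```text
clock: 26.38
eef_pos: [618.7, 47.0, 210.1]
tool_rot: [-3.141, -0.001, 2.905]
force: [0.3, 0.8, -0.7]
width: 38.4
gripper_force: 60.5
```

Request:
drive_tool([
  {"fingers": 0,"linear": [0,0,0.01],"twist": 0},
  {"fingers": 0,"linear": [0,0,0.022],"twist": 0},
  {"fingers": 0,"linear": [0,0,0.02],"twist": 0},
  {"fingers": 0,"linear": [0,0,0.009],"twist": 0},
  {"fingers": 0,"linear": [0,0,0],"twist": 0},
])

```text
clock: 26.8
eef_pos: [617.1, 44.4, 146.9]
tool_rot: [-3.139, -0.005, 2.902]
force: [-0.0, -0.1, 0.2]
width: 38.1
gripper_force: 60.5
```

Request:
drive_tool([
  {"fingers": 0,"linear": [0,0,0],"twist": 0},
  {"fingers": 0,"linear": [0,0,0],"twist": 0},
  {"fingers": 0,"linear": [0,0,0],"twist": 0},
])

```text
clock: 27.05
eef_pos: [620.1, 46.0, 151.0]
tool_rot: [3.141, 0.002, 2.903]
force: [0.7, 0.1, 0.3]
width: 37.7
gripper_force: 60.5
```

```bash
python3 ov.py 160 59.8 pics/ov4.png
```

```text
27.05 [620.12660081  46.04499542 150.98637573] [3.14093710e+00 2.16188622e-03 2.90325366e+00]
```

View pics/ov4.png

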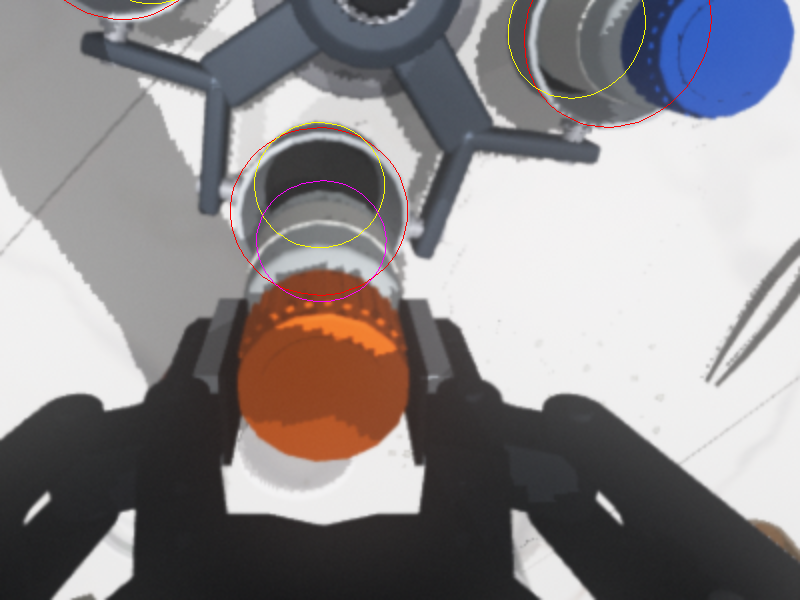

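Rim mid 323, bottle 323: centred. I'll lower it.

Request:
drive_tool([
  {"fingers": 0,"linear": [0,0,0.01],"twist": 0},
  {"fingers": 0,"linear": [0,0,0.015],"twist": 0},
  {"fingers": 0,"linear": [0,0,0.015],"twist": 0},
  {"fingers": 0,"linear": [0,0,0.008],"twist": 0},
  {"fingers": 0,"linear": [0,0,0.006],"twist": 0},
])

```text
clock: 27.52
eef_pos: [618.6, 46.3, 94.6]
tool_rot: [-3.141, -0.001, 2.904]
force: [0.1, -0.3, -1.0]
width: 38.8
gripper_force: 60.5
```

Request:
drive_tool([
  {"fingers": 0,"linear": [0,0,0.006],"twist": 0},
  {"fingers": 0,"linear": [0,0,0.006],"twist": 0},
  {"fingers": 0,"linear": [0,0,0.004],"twist": 0},
  {"fingers": 0,"linear": [0,0,0],"twist": 0},
  {"fingers": 0,"linear": [0,0,0],"twist": 0},
])

```text
clock: 27.93
eef_pos: [619.3, 46.4, 79.8]
tool_rot: [3.142, 0.0, 2.904]
force: [0.6, -0.1, -1.1]
width: 38.4
gripper_force: 60.5
```

Request:
drive_tool([
  {"fingers": 0,"linear": [0,0,0.001],"twist": 0},
  {"fingers": 0,"linear": [0,0,0.001],"twist": 0},
  {"fingers": 0,"linear": [0,0,0],"twist": 0},
])

```text
clock: 28.18
eef_pos: [619.3, 46.4, 77.9]
tool_rot: [3.141, 0.0, 2.904]
force: [-0.5, -0.5, -0.3]
width: 38.3
gripper_force: 60.5
```

Request:
drive_tool([
  {"fingers": 0,"linear": [0,0,0.001],"twist": 0},
  {"fingers": 0,"linear": [0,0,0],"twist": 0},
  {"fingers": 0.5,"linear": [0,0,0],"twist": 0},
  {"fingers": 0.6,"linear": [0,0,0],"twist": 0},
  {"fingers": 0.9,"linear": [0,0,0],"twist": 0},
])

```text
clock: 28.6
eef_pos: [619.3, 46.4, 76.8]
tool_rot: [3.141, 0.0, 2.904]
force: [0.5, 0.3, 0.7]
width: 61.7
gripper_force: 0.0
```

Request:
drive_tool([
  {"fingers": 1,"linear": [0,0,0],"twist": 0},
  {"fingers": 1,"linear": [0,0,0],"twist": 0},
  {"fingers": 1,"linear": [0,0,-0.02],"twist": 0},
  {"fingers": 1,"linear": [0,0,-0.035],"twist": 0},
  {"fingers": 1,"linear": [0,0,-0.04],"twist": 0},
])

```text
clock: 29.02
eef_pos: [617.4, 46.2, 170.7]
tool_rot: [-3.14, -0.005, 2.904]
force: [0.2, -0.3, 0.4]
width: 85.3
gripper_force: 0.0
```

Request:
drive_tool([
  {"fingers": 1,"linear": [0,0,-0.03],"twist": 0},
  {"fingers": 1,"linear": [0,0,-0.02],"twist": 0},
  {"fingers": 1,"linear": [0.01,0.02,0],"twist": 0},
  {"fingers": 1,"linear": [0.02,0.035,0],"twist": 0},
  {"fingers": 1,"linear": [0.02,0.035,0],"twist": 0},
])

```text
clock: 29.43
eef_pos: [592.2, 144.8, 222.5]
tool_rot: [3.142, 0.002, 2.899]
force: [-0.1, 1.5, 1.3]
width: 85.5
gripper_force: 0.0
```

Request:
drive_tool([
  {"fingers": 1,"linear": [0.02,0.035,0],"twist": 0},
  {"fingers": 1,"linear": [0.02,0.035,0],"twist": 0},
  {"fingers": 1,"linear": [0.02,0.035,0],"twist": 0},
  {"fingers": 1,"linear": [0.02,0.035,0],"twist": 0},
  {"fingers": 1,"linear": [0.01,0.02,0],"twist": 0},
])

```text
clock: 29.85
eef_pos: [538.9, 328.6, 221.7]
tool_rot: [3.139, -0.002, 2.91]
force: [-0.2, 0.5, -0.3]
width: 85.4
gripper_force: 0.0
```

Request:
drive_tool([
  {"fingers": 1,"linear": [0.02,0.035,0],"twist": 0},
  {"fingers": 1,"linear": [0.02,0.035,0],"twist": 0},
  {"fingers": 1,"linear": [0.01,0.02,0],"twist": 0},
  {"fingers": 1,"linear": [0,0,0],"twist": 0},
  {"fingers": 1,"linear": [0,0,0],"twist": 0},
])

```text
clock: 30.27
eef_pos: [513.3, 423.3, 221.2]
tool_rot: [-3.141, -0.001, 2.907]
force: [0.0, -0.6, 0.0]
width: 85.5
gripper_force: 0.0
```

```bash
python3 - <<'E'
from cell import cams,monitor
import cv2
print(monitor.read_state()['eef_pos'])
e=cams.get_image('scene')['color'];t=cams.get_image('top')['color']
cv2.imwrite('pics/fin.png',cv2.hconcat([cv2.resize(e[90:270,260:440],(400,400)),cv2.resize(t[110:230,200:320],(400,400))]))
E
```

```text
[513.29864089 423.31658434 221.24120413]
```

View pics/fin.png

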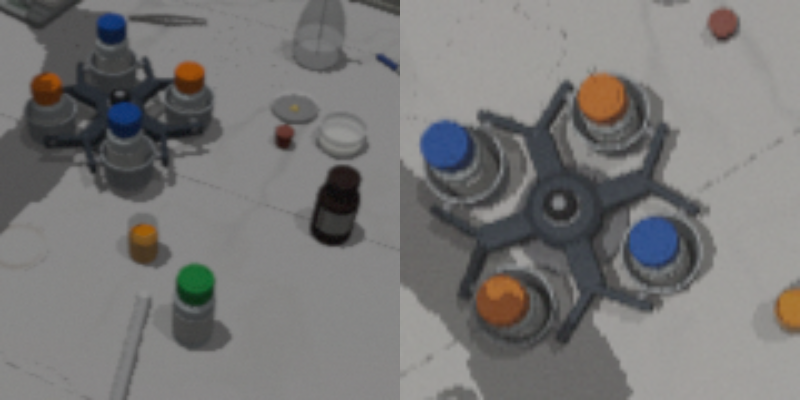

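Both views show all four bottles upright in their buckets, like kinds opposite each other, with the green bottle, jar and beaker unmoved. Handing in.

```bash
python3 -c "
from cell import ctrl
print(ctrl.finish_job())"
```

```text
the job is handed in; nothing more can be done
None
```

All four bottles stand upright in the rotor buckets, blue opposite blue and orange opposite orange; the green bottle, jar and beaker were left where they stood, and the job was handed in at about 30 s (no verdict was returned).

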